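Index the key fixture one division on its worm drive and clamp it

TASK

On the green indexing fixture of the key bench, turn the crank clockwise by its black grip, about two turns or a little more, until the red line on the dial has come up to the pointer and you feel the drive run onto its stop; ease off there and do not force the crank past the stop. Then swing the red clamp lever anticlockwise until it is fully tight, and let go, leaving the things lying around undisturbed.

Things in the scene. Friction and masses are not known exactly. Their poses are not given: they have to be found in the camera images.
- indexer: Green indexing fixture, fixed to the bench: housing 150 (x) by 320 (y) by 55 mm high, origin at the bottom on the bench, 8 mm along -y from the housing's centre. Its y axis runs from the crank (-y end) over the dial (middle) to the clamp lever (+y end). Never moves during a run; its yaw differs between runs.
- crank_axis (a point): Fixed point on the crank's upright turning axis, 105 mm above the bench. Clockwise (from above) winds the dial clockwise at 1/90 of the crank's angle; 1.8 to 2.5 turns to the hard stop. Winding takes 2 to 3 N at the grip; at the stop it rises by about 1.5 N per mm of grip travel, as the coupling twists. The arm's direction at the stop differs between runs. The drive stays where left.
- hub_mark (a point): On the crank's axis, on the yellow hub disc (42 mm across) under the crank arm, 71 mm above the bench. The hub turns the worm; a sprung coupling (3 N m per rad) joins it to the crank arm. Its axes turn with the hub.
- crank_mark (a point): On the crank's axis, on top of the crank arm, 82 mm above the bench. Its axes turn with the arm: the grip lies 45 mm along its -x. Its x axis is in line with hub_mark's while nothing loads the crank; a twist of more than 0.24 rad (16 N at the grip) overstrains the coupling.
- grip_mid (a point): Middle of the black crank grip: upright round handle 20 mm across and 46 mm tall (84 to 130 mm above the bench), freely revolving on its pin, 45 mm from the crank's axis. The point lies at mid height, 107 mm above the bench. Below it are only the flat crank arm (top at 82 mm) and its boss.
- red_stud (a point): Top of the small red stud (10 mm round, loose to spin in its hole) 28 mm from the dial's axis, at the inner end of the dial's red line. Dial: aluminium, 120 mm across, top 68 mm above the bench, lines every 10 degrees. The stud's y in the pointer's frame is negative before the stop, 0 when the drive just touches the stop. Crank angle to go = 90 x dial angle to go.
- pointer (a point): Fixed red pointer on a white block on the housing in front of the dial, 62 mm from the dial's axis along the fixture's -x; axes parallel to the fixture's. The dial's axis is 62 mm from it along its +x.
- clamp_axis (a point): Fixed point on the clamp lever's upright turning axis, 105 mm above the bench.
- clamp_mid (a point): Middle of the red upright knob on the red clamp lever: round, 20 mm across and 46 mm tall (84 to 130 mm above the bench), freely revolving on its pin, 60 mm from the clamp's axis. The point lies at mid height, 107 mm above the bench.
- clamp (a joint): Angle of the clamp lever (rad): 0 fully loose, 1.2 tight against its stop, growing anticlockwise seen from above. At 0 the lever points 125 degrees anticlockwise from the fixture's +x. Swinging it takes about 2.5 N at the knob; at its stop this rises by about 5 N per mm or more. It stays where it is left.
- brush: Bystander: loose brush lying on the bench.
- polish_tin: Bystander: loose tin, 68 mm across and 45 mm high, origin at its bottom centre.
- heel_block: Bystander: loose black rubber heel block 70 by 60 by 22 mm, origin at its bottom centre.

How it is judged:
By the outcome, as a careful person would: the job done as asked, in the order asked, and still so for the second after the job is handed in, with the robot touching nothing.
It also fails if it takes over 72 s, if anything falls off the work surface, if the arm or the gripper's body presses on something with over 40 N, if the wrist force passes 120 N, or if a joint passes its speed limit or range.

ROBOT

A 6-joint arm with a two-finger parallel gripper is mounted at the origin on the work surface. World frame = base frame: x ahead of the robot, y to its left, z up, the work surface at z = 0. Lengths are in mm, angles in rad, forces in N, time in s.
With the tool pointing down it reaches from about 275 to 825 mm from the base axis. Payload 5.2 kg.
Tool frame: the origin (TCP) lies at the very end of the fingers, on their centre line; the grasp point (between the pads) lies 19 mm behind it; z points along the fingers, y is the line along which they close (so a half turn about z gives the same grasp; the last joint's range is limited). The gripper opens to 93 mm and grips with 3 to 60 N. Pads are 15 mm wide; open, the fingers measure 128 mm over their backs; the gripper's body (75 mm by 188 mm) begins 65 mm behind the grasp point.
Start: joints at [-1.412, 0.259, 1.535, -0, 1.348, -0.203], TCP at [194.698, -514.391, 218.653] pointing down, gripper open.
Joint ranges: [-3.14, 3.14], [-0.91, 2.08], [0.19, 2.58], [-1.22, 4.36], [0.22, 2.71], [-3.12, 3.12]. Speed limits (rad/s): [2.57, 2.57, 3.14, 3.14, 3.14, 3.14].

INTERFACE

Orientations are given as [roll, pitch, yaw] about the fixed x, y, z axes, in that order (R = Rz(yaw) Ry(pitch) Rx(roll)).
In Python, from bench import robot gives the robot as it stands. The module is installed in compiled form; this text tells all that it offers. Calls block until the motion is done:
- robot.move_ptp(position, orientation): joint-space move of the TCP to a pose.
- robot.move_linear(position, ori=None, speed=150, f_stop=None): straight line of the TCP; ori=None keeps the orientation; speed is the mean speed in mm/s. With f_stop (N) it stops when the force on the tool has changed by that much, and returns True; else False.
- robot.move_j(angles): joint-space move.
- robot.move_gripper(opening): opening from 0.0 (shut) to 1.0 (fully open); the grip force is fixed at half the most; returns when the fingers have stopped.
- robot.sleep(seconds).
- robot.inverse_kinematics(position, orientation): joint angles nearest the present ones, or None.
- robot.get_image(name): name is "side" or "top"; returns a dict with "img" (384x512x3 uint8, blue, green, red), "fovy" (degrees; the focal length in pixels is half the picture's height over the tangent of half this angle, whatever the lens; pixels are square), "cx", "cy" (the principal point, pixels), "eye" and "orientation" of the camera in the world. Camera axes: x right, y down, z forward; pixel columns grow to the right and rows downward; lengths in mm; the calibration is good to about 2 mm. A picture is of the moment at which its call begins. There is no depth.
A pose or a line that the arm cannot do raises robot.MotionError and nothing moves.
- robot.hand_in(): hands the job in; it is judged then, once.
Readings, each from a call of its own:
- robot.current_t(): time.
- robot.current_qpos(): joint angles.
- robot.current_joint_vel(): joint speeds.
- robot.current_joint_efforts(): joint torques, N m.
- robot.current_tcp_pos(): TCP position.
- robot.current_eef_rot(): TCP orientation.
- robot.current_contact_force(): force on the tool from outside, world axes, zero at the start.
- robot.current_ft_torque(): the same for the moment, N m.
- robot.current_gripper_width(): opening from 0.0 (shut) to 1.0 (fully open).
- robot.current_finger_force(): force on a finger pad.
Only numpy, scipy, OpenCV 4.12 (cv2) and the standard library are available. Lean on these libraries where they do the work, as an engineer would, in place of code of your own. Each camera call takes 0.05 s, during which the arm holds its last target. There are 200 camera calls.

## Working session

There is one attempt and no reset: what is moved stays moved. The work goes in short steps, each a Python script; the robot and the scene stay as the last script left them, time stands still between calls to the robot, and variables do not carry over. Pictures are saved under pics/ and viewed, at most 10 in all, crops included, and the job is handed in when it is done.

```bash
mkdir -p pics
cat > h.py <<'E'
import numpy as np, cv2
from bench import robot
from scipy.spatial.transform import Rotation as R
def cam(n, save=None):
    d=robot.get_image(n)
    if save: cv2.imwrite(save,d["img"])
    return d
def Rc(d):
    o=np.array(d["orientation"],float)
    return R.from_euler('xyz',o).as_matrix() if o.size==3 else o.reshape(3,3)
def foc(d): return d["img"].shape[0]/2/np.tan(np.radians(d["fovy"])/2)
def ray(d,u,v):
    r=Rc(d)@np.array([(u-d["cx"])/foc(d),(v-d["cy"])/foc(d),1]); return np.array(d["eye"],float),r
def onz(d,u,v,z):
    e,r=ray(d,u,v); return e+r*(z-e[2])/r[2]
def proj(d,p):
    c=Rc(d).T@(np.array(p,float)-np.array(d["eye"])); return c[:2]/c[2]*foc(d)+[d["cx"],d["cy"]]
E
python3 - <<'E'
from h import *
for n in("top","side"):
    d=cam(n,f"pics/{n}0.png"); print(n,{k:d[k] for k in d if k!="img"})
print(robot.current_t(),robot.current_eef_rot())
E
```

```text
top {'fovy': 48.83871130999864, 'cx': 261.899026325465, 'cy': 196.30265250397602, 'eye': array([ 323.38942403,   28.67139862, 1041.03986754]), 'orientation': array([-2.9170923 , -0.00422066, -1.51207866])}
side {'fovy': 54.604618684301954, 'cx': 259.7482431285257, 'cy': 199.30304364409469, 'eye': array([170.12121725, 594.98293819, 605.67534158]), 'orientation': array([-2.21852634,  0.01374875, -2.57024925])}
0.1 [-3.13998640e+00 -3.49813900e-04  3.61806625e-01]
```

View pics/top0.png

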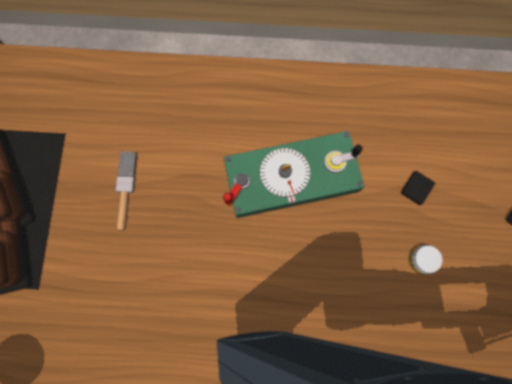

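View pics/side0.png

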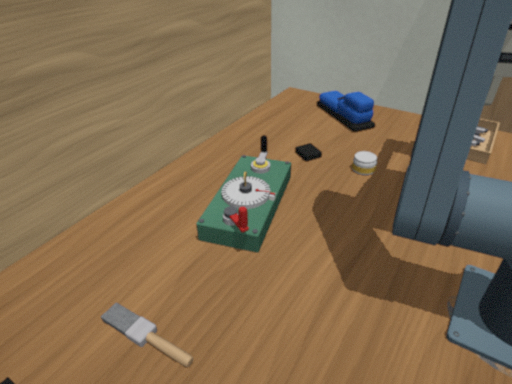

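Top view: fixture centre near (293,173), crank hub at (336,161), black grip at (358,150), pointer at (292,198), clamp knob at (229,197). The heel block (418,188), tin (427,259) and brush (125,190) are all clear of the fixture.

Run:
```python
from h import *
d=cam("top");im=d["img"]; s=cam("side")
cv2.imwrite("pics/crop1.png",np.hstack([cv2.resize(im[120:225,215:375],None,fx=5,fy=5,interpolation=cv2.INTER_CUBIC)]))
cv2.imwrite("pics/crop2.png",cv2.resize(s["img"][125:255,190:310],None,fx=4.5,fy=4.5,interpolation=cv2.INTER_CUBIC))
h=cv2.cvtColor(im,cv2.COLOR_BGR2HSV)
g=cv2.inRange(h,(60,80,30),(95,255,255))
c=max(cv2.findContours(g,0,2)[0],key=cv2.contourArea); hull=cv2.convexHull(c)[:,0]
P=np.array([onz(d,u+0.0,v+0.0,55)[:2] for u,v in hull],np.float32)
print("green",cv2.minAreaRect(P))
def cen(d,lo,hi,box,z,name):
    h=cv2.cvtColor(d["img"],cv2.COLOR_BGR2HSV)
    m=cv2.inRange(h,lo,hi);k=np.zeros_like(m);x0,y0,x1,y1=box;k[y0:y1,x0:x1]=255;m&=k
    ys,xs=np.nonzero(m);print(name,len(xs),xs.min(),xs.max(),ys.min(),ys.max(),xs.mean(),ys.mean(),onz(d,xs.mean(),ys.mean(),z))
cen(d,(20,100,100),(35,255,255),(315,140,375,180),71,"yellow")
cen(d,(0,0,0),(180,255,50),(345,135,372,165),130,"grip")
cen(d,(0,150,80),(6,255,255),(218,165,255,210),118,"clampred")
cen(d,(0,90,80),(8,255,255),(280,170,305,210),68,"dialred")
```

```text
green ((630.7425537109375, -104.2308349609375), (148.2247314453125, 167.00888061523438), 15.726927757263184)
yellow 100 327 360 142 171 334.17 162.28 [ 638.66834576 -130.55990482   71.        ]
grip 57 353 360 146 155 356.17543859649123 150.2982456140351 [ 650.90653422 -170.15251927  130.        ]
clampred 184 224 240 184 205 231.79347826086956 194.16847826086956 [534.90559112 104.78141887 118.        ]
dialred 17 288 293 181 200 290.29411764705884 188.88235294117646 [567.46825546 -28.5191474   68.        ]
```

View pics/crop1.png

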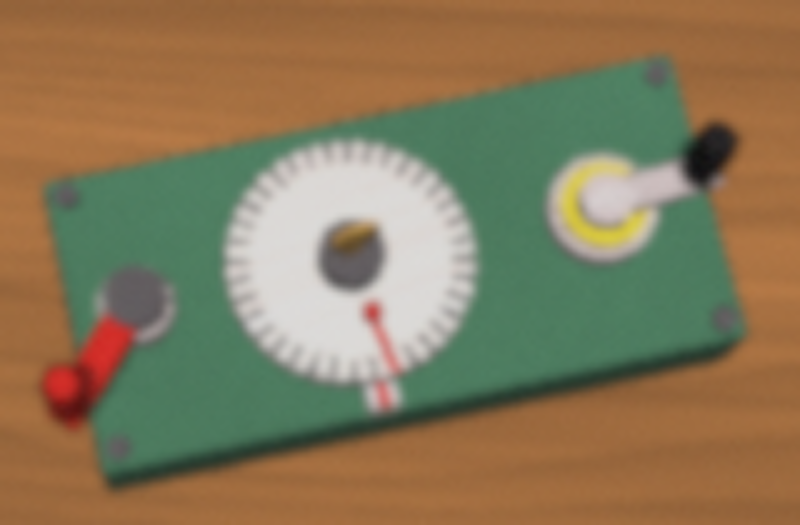

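View pics/crop2.png

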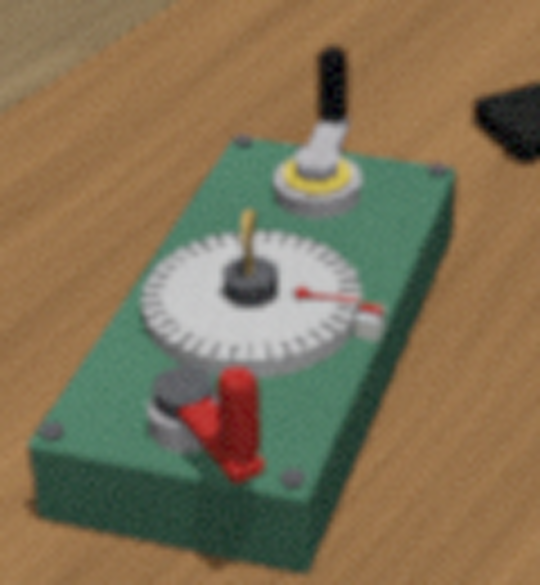

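Crop 1 (×5, offset 215,120) puts the red line about 7° anticlockwise of the pointer, so roughly 1.9 crank turns remain. The crank boss is at about (335.5,160.5), the grip is on the right, and the clamp lever points lower left at the loose end. Crop 2 confirms the grip and knob both stand upright.

```bash
cat >> h.py <<'E'
def mask(d,lo,hi,box):
    m=cv2.inRange(cv2.cvtColor(d["img"],cv2.COLOR_BGR2HSV),lo,hi);k=np.zeros_like(m);x0,y0,x1,y1=box;k[y0:y1,x0:x1]=255
    m&=k; n,l,st,ce=cv2.connectedComponentsWithStats(m); i=1+np.argmax(st[1:,4]); return (l==i).astype(np.uint8)
def bb(m): ys,xs=np.nonzero(m); return len(xs),xs.min(),xs.max(),ys.min(),ys.max(),round(xs.mean(),2),round(ys.mean(),2)
def tri(d1,p1,d2,p2):
    e1,r1=ray(d1,*p1);e2,r2=ray(d2,*p2)
    s=np.linalg.lstsq(np.c_[r1,-r2],e2-e1,rcond=None)[0];a,b=e1+r1*s[0],e2+r2*s[1]
    return (a+b)/2,np.linalg.norm(a-b)
E
python3 - <<'E'
from h import *
d=cam("top");s=cam("side")
np.set_printoptions(precision=1,suppress=True)
# housing
g=cv2.inRange(cv2.cvtColor(d["img"],cv2.COLOR_BGR2HSV),(60,60,60),(95,255,255)); g[:, :215]=0; g[:,372:]=0;g[:120]=0;g[225:]=0
g=cv2.morphologyEx(g,cv2.MORPH_OPEN,np.ones((2,2)))
P=np.argwhere(g)[:,::-1]
Q=np.array([onz(d,u,v,55)[:2] for u,v in P],np.float32); r=cv2.minAreaRect(Q); print("housing",r)
B=cv2.boxPoints(r); print(B)
def pair(n,lo,hi,bt,bs):
    a=mask(d,lo,hi,bt);b=mask(s,lo,hi,bs);A,Bb=bb(a),bb(b);print(n,A,Bb);print("  tri",*tri(d,A[5:],s,Bb[5:]));return a,b
pair("grip",(0,0,0),(180,255,60),(347,138,372,165),(255,130,275,158))
a,b=pair("yellow",(22,110,100),(35,255,255),(322,148,350,176),(245,155,275,172))
for m,c in((a,d),(b,s)):
    h=cv2.convexHull(cv2.findContours(m,0,1)[0][0])[:,0]; X=np.array([onz(c,u,v,71)[:2] for u,v in h],np.float32); print("  circ",cv2.minEnclosingCircle(X))
pair("clamp red",(0,150,60),(6,255,255),(218,175,248,212),(225,200,255,235))
pair("gray",(0,0,60),(180,60,125),(232,170,252,188),(220,205,238,217))
pair("gdial hub",(0,0,30),(180,90,110),(276,162,294,180),(236,180,254,194))
E
```

```text
housing ((608.7780151367188, -37.44805908203125), (149.94578552246094, 312.6018981933594), 15.720732688903809)
[[ 494.3   92.7]
 [ 579.  -208.2]
 [ 723.3 -167.6]
 [ 638.6  133.3]]
grip (67, np.int64(352), np.int64(360), np.int64(146), np.int64(156), np.float64(355.99), np.float64(150.52)) (88, np.int64(261), np.int64(266), np.int64(136), np.int64(151), np.float64(263.55), np.float64(143.66))
  tri [ 659.1 -174.1  108.3] 1.9500652817499708
yellow (81, np.int64(327), np.int64(343), np.int64(153), np.int64(168), np.float64(333.35), np.float64(162.88)) (44, np.int64(254), np.int64(266), np.int64(161), np.int64(167), np.float64(259.86), np.float64(164.8))
  tri [ 639.9 -127.7   70.2] 5.506911319252557
  circ ((643.0803833007812, -132.7788848876953), 19.60532569885254)
  circ ((646.8568725585938, -131.45452880859375), 20.06374168395996)
clamp red (185, np.int64(224), np.int64(240), np.int64(184), np.int64(205), np.float64(231.86), np.float64(194.17)) (236, np.int64(230), np.int64(247), np.int64(207), np.int64(231), np.float64(240.53), np.float64(218.84))
  tri [541.2 106.9  91.2] 0.2747858690151002
gray (146, np.int64(235), np.int64(250), np.int64(173), np.int64(187), np.float64(242.53), np.float64(178.82)) (122, np.int64(223), np.int64(237), np.int64(205), np.int64(216), np.float64(230.3), np.float64(209.84))
  tri [582.6  86.   83.7] 3.2150081737930423
gdial hub (75, np.int64(280), np.int64(290), np.int64(167), np.int64(176), np.float64(284.92), np.float64(172.19)) (99, np.int64(240), np.int64(251), np.int64(182), np.int64(192), np.float64(245.16), np.float64(187.55))
  tri [608.4 -12.3  75.7] 6.08679709429502
```

The measurements agree with the given sizes: yaw is about 15.6°, the grip is at z = 108 and 44 mm from the crank axis, and the line between the two axes is parallel to the fixture. Next I grasp the grip.

Run:
```python
from h import *
np.set_printoptions(precision=2,suppress=True)
d=cam("top");s=cam("side");print("pin",tri(d,(290,165),s,(245.5,172)))
yaw=np.radians(15.6); best=None
for y in(yaw+np.pi/2,yaw-np.pi/2):
    q=robot.inverse_kinematics([659,-174,220],[np.pi,0,y]);print(y,q)
    if q is not None and (best is None or abs(q[5])<best[0]): best=(abs(q[5]),y)
y=best[1];print("yaw",y)
robot.move_gripper(0.6)
robot.move_ptp([659,-174,200],[np.pi,0,y])
print(robot.current_contact_force(),robot.current_t())
print(robot.move_linear([659,-174,93],speed=80,f_stop=6),robot.current_tcp_pos(),robot.current_contact_force())
cam("side","pics/s1.png");cam("top","pics/t1.png")
a=cv2.imread("pics/s1.png")[90:240,180:330];cv2.imwrite("pics/s1c.png",cv2.resize(a,None,fx=3.5,fy=3.5))
```

```text
pin (array([613.69, -21.89, 114.49]), np.float64(3.6470572435641198))
1.843067690106012 [-0.42  0.5   1.18  0.    1.47 -0.69]
-1.2985249634837812 [-0.42  0.5   1.18 -0.    1.47  2.45]
yaw 1.843067690106012
[-0.55  0.11 -0.59] 3.25
False [ 659.42 -174.2    93.75] [0.41 0.16 0.47]
```

View pics/s1c.png

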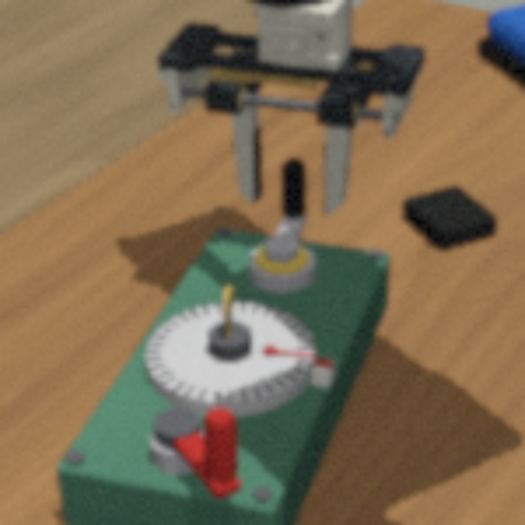

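The grip stands between the open fingers, near (293,190) in the crop. I close on it and wind the first 90° while watching the forces.

Run:
```python
from h import *
np.set_printoptions(precision=2,suppress=True)
F0=np.mean([(robot.sleep(0.02),robot.current_contact_force())[1] for _ in range(8)],0)
robot.move_gripper(0.0)
print("w",robot.current_gripper_width()*93,robot.current_finger_force(),robot.current_tcp_pos(),"F0",F0,robot.current_contact_force())
G=robot.current_tcp_pos()[:2]; C=np.array([643.6,-132.6]); v=G-C; print("r",np.hypot(*v))
C=G-v/np.hypot(*v)*45; th=np.arctan2(v[1],v[0])
for k in range(9):
    th-=np.radians(10); u=np.array([np.cos(th),np.sin(th)])
    p=C+45*u
    robot.move_linear([*p,93],speed=50)
    f=(robot.current_contact_force()-F0)[:2]
    t=np.array([u[1],-u[0]])
    print(k,np.degrees(th),"rad",f@u,"tan",f@t,"fz",robot.current_contact_force()[2]-F0[2],robot.current_tcp_pos()[:2]-p)
np.savez("st.npz",C=C,th=th,F0=F0); print(robot.current_t(),C)
```

```text
w 19.53693875984253 29.9999237281736 [ 658.94 -173.99   92.98] F0 [-0.14 -0.25 -0.32] [-0.46  0.63  0.16]
r 44.1393336479302
0 -79.66933236058682 rad -0.3594237590252243 tan -0.8760153627865268 fz 0.39388889140177413 [-0.38 -0.06]
1 -89.66933236058682 rad -0.17479766503631528 tan -0.44014924768515734 fz 0.12147301275103706 [-0.56  0.  ]
2 -99.66933236058682 rad -1.3746889068758867 tan -0.8563780793183535 fz -0.8685797355791687 [-0.57  0.09]
3 -109.66933236058682 rad 0.09791497404519425 tan -0.6200268695319024 fz -0.965516881832472 [-0.53  0.18]
4 -119.66933236058684 rad -0.7766573432060985 tan -1.0286964697509364 fz 0.26703283634802527 [-0.51  0.25]
5 -129.66933236058682 rad -1.2638855203533041 tan -0.35068433377589814 fz -0.33066898239933357 [-0.44  0.37]
6 -139.6693323605868 rad -0.7754353310391408 tan -0.18244673899562425 fz 0.7441305088074972 [-0.39  0.44]
7 -149.6693323605868 rad -1.593754389016067 tan -0.22387804497439412 fz -0.43874350227334996 [-0.27  0.51]
8 -159.6693323605868 rad -2.2756597898098323 tan -0.14809123810426728 fz -0.1393114155811201 [-0.21  0.53]
8.4167 [ 643.3  -131.79]
```

Run:
```python
from h import *
print(robot.current_gripper_width()*93,robot.current_finger_force())
a=cam("side")["img"][90:240,180:330];b=cam("top")["img"][110:230,215:375]
cv2.imwrite("pics/v2.png",np.hstack([cv2.resize(a,(450,450)),cv2.resize(b,(350,450))[:, :] ]))
```

```text
19.325862097633827 29.999947532778606
```

View pics/v2.png

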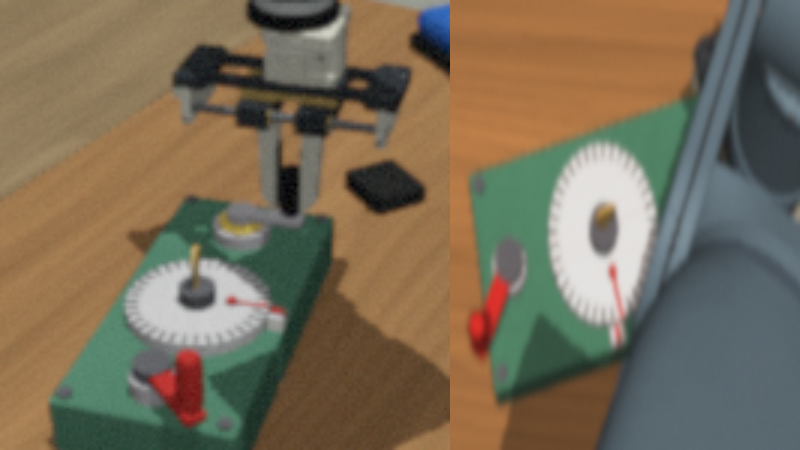

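The crank follows well and the radial forces are small. I continue with centre adaptation in coarse steps, then fine steps with a stop check.

```bash
cat >> h.py <<'E'
def favg(n=4): return np.mean([(robot.sleep(0.01),robot.current_contact_force())[1] for _ in range(n)],0)
E
python3 - <<'E'
from h import *
S=np.load("st.npz");C,th,F0=S["C"],float(S["th"]),S["F0"]; tot=90; log=[]; hits=0
while tot<900:
    st=12 if tot<588 else 3
    th-=np.radians(st); tot+=st; u=np.array([np.cos(th),np.sin(th)]); t=np.array([u[1],-u[0]])
    hit=robot.move_linear([*(C+45*u),93],speed=60 if st>5 else 30,f_stop=7)
    f=(favg(2 if st>5 else 3)-F0)[:2]
    log.append((tot,round(f@u,1),round(f@t,1),bool(hit)))
    if hit: print("HIT",log[-1]); hits+=1
    if f@t<-6 or hits>=3: print("STOP",log[-1]);break
    C=C+0.1*(f@u)*u
np.savez("st.npz",C=C,th=th,F0=F0,tot=tot)
L=log; print([(a,b,c) for a,b,c,_ in L if a<588][::4]);print([(a,b,c) for a,b,c,_ in L if a>=588][::3],L[-6:]); print(robot.current_t(),C,robot.current_tcp_pos())
E
```

```text
STOP (765, np.float64(-1.2), np.float64(-6.3), False)
[(102, np.float64(-1.8), np.float64(-1.0)), (150, np.float64(0.8), np.float64(0.6)), (198, np.float64(-0.2), np.float64(0.0)), (246, np.float64(-0.3), np.float64(-0.5)), (294, np.float64(0.6), np.float64(-0.6)), (342, np.float64(0.1), np.float64(-0.5)), (390, np.float64(-0.5), np.float64(0.0)), (438, np.float64(-1.6), np.float64(-0.5)), (486, np.float64(-0.8), np.float64(0.2)), (534, np.float64(-1.0), np.float64(0.1)), (582, np.float64(-0.5), np.float64(-0.3))]
[(594, np.float64(-0.7), np.float64(-0.2)), (603, np.float64(0.1), np.float64(-1.6)), (612, np.float64(-0.2), np.float64(-1.4)), (621, np.float64(0.2), np.float64(-1.7)), (630, np.float64(0.1), np.float64(-2.0)), (639, np.float64(-0.2), np.float64(-1.7)), (648, np.float64(0.5), np.float64(-2.0)), (657, np.float64(-0.1), np.float64(-2.1)), (666, np.float64(-0.3), np.float64(-1.8)), (675, np.float64(-0.5), np.float64(-1.4)), (684, np.float64(-0.8), np.float64(-2.8)), (693, np.float64(-0.2), np.float64(-2.2)), (702, np.float64(-0.0), np.float64(-2.3)), (711, np.float64(0.0), np.float64(-2.1)), (720, np.float64(-0.3), np.float64(-1.8)), (729, np.float64(-0.1), np.float64(-2.1)), (738, np.float64(-0.2), np.float64(-1.9)), (747, np.float64(-0.1), np.float64(-1.6)), (756, np.float64(-0.9), np.float64(-1.8)), (765, np.float64(-1.2), np.float64(-6.3))] [(750, np.float64(-0.1), np.float64(-1.6), False), (753, np.float64(0.2), np.float64(-1.4), False), (756, np.float64(-0.9), np.float64(-1.8), False), (759, np.float64(0.2), np.float64(-1.3), False), (762, np.float64(-0.2), np.float64(-3.4), False), (765, np.float64(-1.2), np.float64(-6.3), False)]
37.8417 [ 643.13408301 -131.61999818] [ 625.33151335 -172.92501899   93.22150259]
```

At 765° (2.1 turns) the tangential force climbed −1.3, −3.4, −6.3 N at about 1.3 N/mm, so the drive is on the stop. I ease off, release, rise, and check the dial.

Run:
```python
from h import *
np.set_printoptions(precision=2,suppress=True)
S=np.load("st.npz");C,th,F0=S["C"],float(S["th"]),S["F0"]
th+=np.radians(4.5);u=np.array([np.cos(th),np.sin(th)]);t=np.array([u[1],-u[0]])
robot.move_linear([*(C+45*u),93],speed=30); f=favg()-F0; print("eased",f[:2]@u,f[:2]@t)
robot.move_gripper(0.45)
p=robot.current_tcp_pos();robot.move_linear([p[0],p[1],150],speed=150)
s=cam("side","pics/s3.png");d=cam("top","pics/t3.png");print(robot.current_t())
a=s["img"][150:245,195:305];cv2.imwrite("pics/v3.png",cv2.resize(a,None,fx=6,fy=6,interpolation=cv2.INTER_CUBIC))
```

```text
eased 0.21983094156894323 -2.615384199413261
39.375
```

View pics/v3.png

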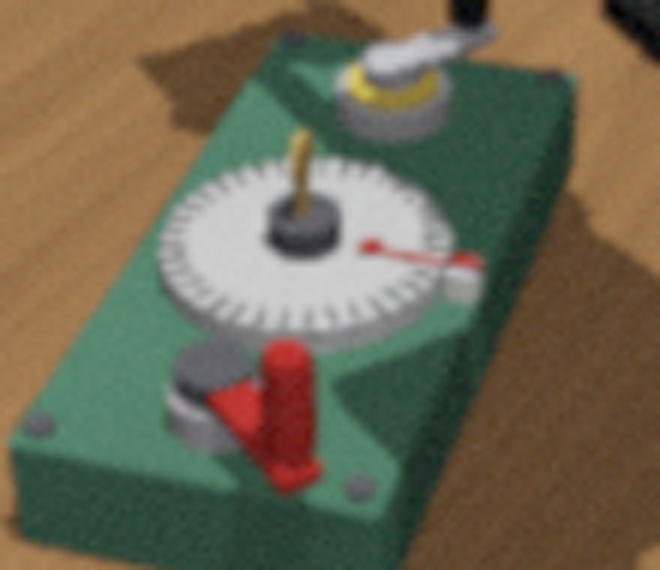

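The red line now meets the pointer at about (465,260) in the crop. Next is the clamp.

Run:
```python
from h import *
np.set_printoptions(precision=2,suppress=True)
s=cam("side");d=cam("top")
T=onz(d,228,197.6,130)
m=mask(s,(0,150,60),(6,255,255),(225,200,255,235)); ys,xs=np.nonzero(m); k=xs>=238
uv=(xs[xs>=239].mean(),ys.min()+1.5); P,e=tri(d,(228,197.6),s,uv); print("top ray",T,"tri",P,e)
A=np.array([582.6,86.]); yaw=np.radians(15.6); a0=yaw+np.radians(125)
K=A+60*np.array([np.cos(a0),np.sin(a0)]); print("pred",K)
G=(P[:2]+K)/2 if np.hypot(*(P[:2]-K))<8 else None
print("target",G)
if G is not None:
    y=yaw+np.pi/2; o=[np.pi,0,y]
    p=robot.current_tcp_pos(); robot.move_linear([p[0],p[1],165],speed=150)
    robot.move_linear([*G,165],o,speed=200)
    F0=favg(8); print(robot.move_linear([*G,95],speed=80,f_stop=6),robot.current_tcp_pos())
    b=cam("side")["img"][110:260,180:330];cv2.imwrite("pics/v4.png",cv2.resize(b,None,fx=3.5,fy=3.5))
    np.savez("st2.npz",F0=F0,A=A,a0=a0)
print(robot.current_t())
```

```text
top ray [523.9  111.57 130.  ] tri [526.65 112.88 128.9 ] 5.4195444669708905
pred [536.24 124.08]
target None
39.475
```

The knob measured by triangulation is 62 mm from the axis at 154°. The lever's own centroid gives 153°, so the lever just isn't starting at 0. I use the measured direction.

Run:
```python
from h import *
np.set_printoptions(precision=2,suppress=True)
A=np.array([582.6,86.]); yaw=np.radians(15.6); G=np.array([527.6,112.6]); o=[np.pi,0,yaw+np.pi/2]
p=robot.current_tcp_pos(); robot.move_linear([p[0],p[1],165],speed=150)
robot.move_linear([*G,165],o,speed=200)
F0=favg(8); print(robot.move_linear([*G,95],speed=80,f_stop=6),robot.current_tcp_pos(),F0)
b=cam("side")["img"][110:260,180:330];cv2.imwrite("pics/v4.png",cv2.resize(b,None,fx=3.5,fy=3.5))
np.savez("st2.npz",F0=F0,A=A); print(robot.current_t())
```

```text
False [528.06 112.61  95.49] [-0.06 -0.24  0.1 ]
42.5333
```

View pics/v4.png

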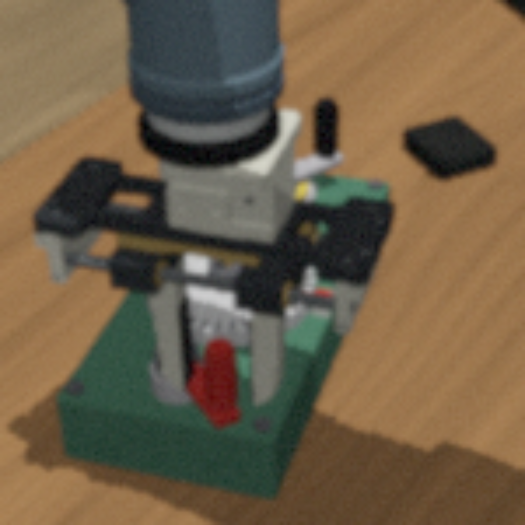

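The red knob, near (220,380), stands between the fingers. I grip it and swing.

Run:
```python
from h import *
np.set_printoptions(precision=2,suppress=True)
S=np.load("st2.npz");A,F0=S["A"],S["F0"]
robot.move_gripper(0.0); G=robot.current_tcp_pos()[:2]; print("w",robot.current_gripper_width()*93,G)
v=G-A; print("r",np.hypot(*v)); C=G-v/np.hypot(*v)*60; th=np.arctan2(v[1],v[0])%(2*np.pi); t0=th; log=[]; end=False
while np.degrees(th)<222:
    st=5 if np.degrees(th)<196 else 1
    th+=np.radians(st); u=np.array([np.cos(th),np.sin(th)]); t=np.array([-u[1],u[0]])
    hit=robot.move_linear([*(C+60*u),95],speed=50 if st>1 else 20,f_stop=9)
    f=(favg(3)-F0)[:2]; log.append((round(np.degrees(th),1),round(float(f@u),1),round(float(f@t),1),bool(hit)))
    if f@t<-11: end=True;break
    C=C+0.15*(f@u)*u
print(end,log); print(C,robot.current_t(),robot.current_tcp_pos())
np.savez("st2.npz",F0=F0,A=A,C=C,th=th)
```

```text
w 19.30776599760009 [528.02 112.55]
r 60.696833780946505
True [(np.float64(159.1), 0.0, -1.2, False), (np.float64(164.1), 0.6, -0.2, False), (np.float64(169.1), 0.7, 0.3, False), (np.float64(174.1), -0.0, 0.3, False), (np.float64(179.1), -1.0, -0.1, False), (np.float64(184.1), -0.3, -0.7, False), (np.float64(189.1), -0.2, -0.2, False), (np.float64(194.1), -0.4, -0.4, False), (np.float64(199.1), -0.2, -0.9, False), (np.float64(200.1), -0.7, -1.5, False), (np.float64(201.1), 0.2, -2.2, False), (np.float64(202.1), -0.3, -2.0, False), (np.float64(203.1), -0.5, -2.3, False), (np.float64(204.1), -0.3, -2.1, False), (np.float64(205.1), 0.3, -2.0, False), (np.float64(206.1), -0.1, -2.1, False), (np.float64(207.1), -0.0, -1.8, False), (np.float64(208.1), -0.3, -1.8, False), (np.float64(209.1), 0.5, -2.0, False), (np.float64(210.1), -0.3, -3.7, False), (np.float64(211.1), -0.9, -6.1, False), (np.float64(212.1), -1.1, -9.0, False), (np.float64(213.1), -1.1, -11.5, False)]
[582.54  86.62] 49.4167 [529.84  56.35  94.89]
```

The stop was felt at about 209.5°, against 209.4° predicted for 1.2 rad, and the force reached 11.5 N. I ease slightly, release, rise and check.

Run:
```python
from h import *
S=np.load("st2.npz");C,th,F0=S["C"],float(S["th"]),S["F0"]
th-=np.radians(2);u=np.array([np.cos(th),np.sin(th)]);t=np.array([-u[1],u[0]])
robot.move_linear([*(C+60*u),95],speed=20);f=(favg()-F0)[:2];print("eased",f@u,f@t)
robot.move_gripper(0.45);p=robot.current_tcp_pos();robot.move_linear([p[0],p[1],200],speed=150)
robot.move_linear([420,-60,260],speed=200);robot.sleep(0.3)
print(robot.current_t(),robot.current_contact_force())
d=cam("top")["img"];s=cam("side")["img"][100:260,170:330]
cv2.imwrite("pics/v5.png",np.hstack([cv2.resize(s,(400,400),interpolation=cv2.INTER_CUBIC),cv2.resize(d[120:225,215:320],(400,400),interpolation=cv2.INTER_CUBIC)]))
```

```text
eased -0.042032567526989695 -5.941582540068975
52.4667 [ 0.00217063  0.05486944 -0.39432263]
```

View pics/v5.png

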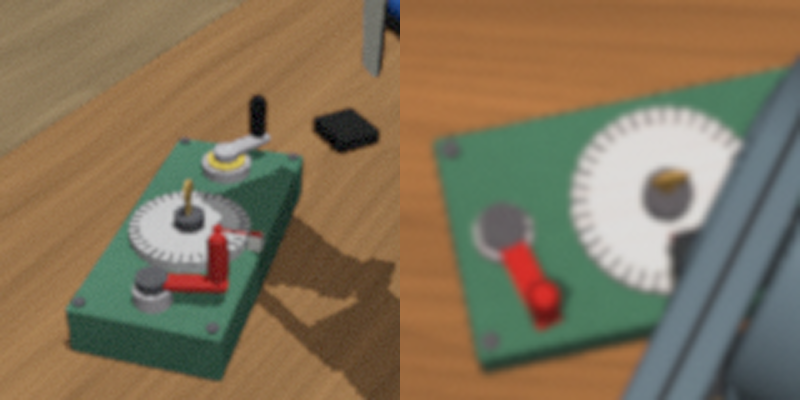

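The lever now points toward the front (knob at about (540,295) in the right half of the picture). The crank has stayed where it was left, the heel block is undisturbed, and the robot is clear.

```bash
python3 -c "
from bench import robot
print(robot.hand_in(), robot.current_t())"
```

```text
the job is handed in; nothing more can be done
the job is handed in; nothing more can be done
```

The job is handed in: I wound the crank about 2.1 turns clockwise onto its stop (red line at the pointer) and eased it off, then swung the clamp lever anticlockwise to its stop and let go, with about 52.5 s on the clock and the robot clear of everything.

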